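# Hang a scenery panel through the fly slot of a diorama case

### The arm

A 7-joint arm with a two-finger parallel gripper is mounted at the origin on the work surface. World frame = base frame: x ahead of the robot, y to its left, z up, the work surface at z = 0. Lengths are in m, angles in rad, forces in N, time in s.
With the tool pointing down it reaches from about 0.425 to 0.95 m from the base axis. Payload 16.7 kg.
Tool frame: the origin (TCP) lies midway between the tips of the shut fingers; the grasp point (between the pads) lies 19 mm behind it; z points along the fingers, y is the direction in which the jaws open and shut (so a half turn about z gives the same grasp; the last joint's range is limited). The gripper opens to 94 mm and grips with 3 to 60 N. Pads are 16 mm wide; open, the fingers measure 119 mm over their backs; the gripper's body (75 mm by 177 mm) begins 78 mm behind the grasp point.
Start: joints at [1.147, 0.426, 0.074, 1.606, -0.034, 1.111, -0.067], TCP at [0.183, -0.65, 0.205] pointing down, gripper open.
Joint ranges: [-2.85, 2.85], [-0.5, 2.14], [-1.23, 1.37], [0.21, 2.46], [-1.02, 4.16], [0.16, 2.05], [-2.73, 2.73]. Speed limits (rad/s): [1.89, 1.89, 2.39, 2.39, 3.01, 3.01, 3.01].

### API

Orientations are given as a rotation vector (axis times angle).
In Python, from workcell import env, vision, order gives the robot as it stands. The module is installed in compiled form; this text tells all that it offers.
- The arm moves only by the shell command python3 -m handwheel 'ROWS' [FORCE]. ROWS is JSON, a list that holds one entry, the list of rows, each a list of 7 numbers: the shift along the world's x, y, z as a fraction of full scale, then the turn, a rotation vector about the world's x, y, z as a fraction of full scale, then the closure, from -1 (fully open) to 1 (shut). A call has exactly 8 rows; each row is the pose to reach, as a shift and turn from the pose commanded when the call began; what a row does not reach only later rows make up. Full scale, the value 1, is 200 mm for a shift and 45 degrees for a turn. A row lasts 1/8 s, in which the tool goes at most 62.5 mm and 10.7 degrees, less where a joint would pass 70% of its speed; a pose out of reach is approached as far as the arm can. A call with a number of a shift or a turn outside -1 to 1 is refused whole. A call with a gripper value outside its range is refused whole. The fingers move at their own pace and stop on an object; FORCE is the grip in N (left out, the last holds). Time passes only in rows, so rows that repeat a pose let the fingers close, or fill a call up. It gives the time, the measured TCP pose, the force and the opening at its end, in the units of the state.
- env.observe(): the state, without advancing time (a new reading comes with each control period).
- vision.get_image(name): name is "side" or "top"; returns the picture (384x512x3 uint8, red, green, blue); there is no depth.
- vision.camera_params(name): a dict with "intrinsics" (3x3 intrinsics, pixels), "rvec" (rotation vector, rad) and "tvec" (3), from world to camera coordinates, as OpenCV has them. Camera axes: x right, y down, z forward; pixel columns grow to the right and rows downward; lengths in m; the calibration is good to about 2 mm. A picture is of the moment at which its call begins. camera_params takes no time and is no camera call.
- order.job_done(): hands the job in, once; it reports no verdict.
The state is a dict: "clock": time; "joints": joint angles; "dq": joint speeds; "tau": joint torques, N m; "position": TCP position; "eef_rot": TCP orientation; "wrist_force": force on the tool from outside, world axes, zero at the start; "ft_torque": the same for the moment, N m; "opening": opening from 0.0 (shut) to 1.0 (fully open).
Only numpy, scipy, OpenCV 4.12 (cv2) and the standard library are available. Lean on these libraries where they do the work, as an engineer would, in place of code of your own. Each camera call takes 0.05 s, during which the arm holds its last target.

### The job

The sanding block is lying over the slot in the roof of the diorama case: lift it off and set it down gently on the table beside the case. Then take the scenery panel out of its drying stand, lower its blade through the roof slot until about half of the blade is below the roof, and finish while still holding it there, hanging still and upright from the gripper, so that its height can be marked. Leave the glue bottle, cup and lantern where they are.

Things in the scene. Friction and masses are not known exactly. Their poses are not given: they have to be found in the camera images.
- case: Diorama case of bare plywood, fixed to the table: 180 mm (x) by 220 mm (y), 125 mm high, a flat 10 mm roof, a small landscape inside (under 40 mm high, and only away from the middle, where the bare ground is at 15 mm), walls 10 mm. It is closed on its own -x side and open on its own +x side. Origin: centre of its underside, z up.
- case_slot (a point): Centre of the slot, at the level of the roof's upper face (125 mm above the table). Axes as the case. The slot goes through the middle of the 10 mm roof: 52 mm long along the case's y, 10 mm wide along its x, so 2 mm more than the blade in both directions; 1 mm chamfer on its edge.
- sander: Sanding block, 80 mm (x) by 44 mm (y) by 32 mm high, wooden with a cork sole, about 0.12 kg, loose, lying flat on the case's roof over the slot. Origin: centre of its underside, z up.
- panel: Scenery panel of plain wood, about 0.12 kg: a flat blade 8 mm thick (x), 50 mm wide (y), 90 mm tall, with rounded lower corners (8 mm) and a rounded lower edge, and on top of it a batten to grip, 20 mm thick (x), 64 mm long (y), 30 mm tall (from 90 to 120 mm above the lower edge). Symmetric: either face may be forward. Origin: middle of the blade's lower edge, z up along the blade. At the start it stands upright, leaning up to 3 degrees, in the stand's groove.
- stand: Dark wooden drying stand, a block fixed to the table, 80 mm (x) by 110 mm (y) by 40 mm high, with an upright groove in the middle of its top, 53 mm along y, 11 mm along x, 30 mm deep (its floor is 10 mm above the table). Origin: centre of its underside.
- glue: Bystander: white glue bottle, 54 mm across, 130 mm tall, loose. Origin: centre of its underside.
- cup: Bystander: white cup, 72 mm across the rim, 85 mm tall, loose. Origin: centre of its underside.
- lantern: Bystander: wooden lantern frame, 100 by 100 mm, 200 mm tall, loose. Origin: centre of its underside.
Not all that is in view belongs to the job. What is meant by the panel is not turquoise, and is the smaller of those in its own colour.

How it is judged:
By the outcome, as a careful person would: the job done as asked, in the order asked, and still so for the second after the job is handed in, while the arm keeps its last pose, push and grip.
It also fails if it takes over 67 s, if anything falls off the work surface, if the arm or the gripper's body presses on something with over 40 N, if the wrist force passes 120 N, or if a joint passes its speed limit or range.

## Working session

There is one attempt and no reset: what is moved stays moved. The work goes in short steps, Python scripts to look and compute and a shell command to move; the robot and the scene stay as the last step left them, time stands still between calls to the robot, and variables do not carry over. Pictures are saved under pics/ and viewed, and the job is handed in when it is done.

```bash
mkdir -p pics; python3 - <<'E'
from workcell import env, vision
import cv2
print(env.observe())
for n in("side","top"):
    im=vision.get_image(n); cv2.imwrite(f"pics/{n}0.png",im[:,:,::-1]); cv2.imwrite(f"pics/{n}0b.png",cv2.resize(im[:,:,::-1],(800,600),interpolation=cv2.INTER_CUBIC))
    print(vision.camera_params(n))
E
```

```text
{'clock': 0.0, 'joints': array([ 1.14650903,  0.42676301,  0.07383108,  1.60658972, -0.03409257,
        1.11080566, -0.06706552]), 'dq': array([ 4.08090257e-04,  1.84222795e-04, -1.43828106e-03, -5.70978812e-05,
       -2.15581497e-05, -6.43016889e-04, -4.78934998e-04]), 'tau': array([ 1.04663952e-03, -9.35813355e+01,  3.66727732e+00, -4.54202843e+01,
       -4.87676903e-02,  2.00367544e-02,  7.08027505e-05]), 'position': array([ 0.18301781, -0.64926203,  0.20476197]), 'eef_rot': array([-3.11071635e+00, -4.30141563e-01,  4.31608096e-04]), 'wrist_force': array([-0.52607536,  0.34387215,  0.18877398]), 'ft_torque': array([-0.03330994,  0.03773344, -0.01615916]), 'opening': 0.9977327348832553}
{'intrinsics': array([[421.59833557,   0.        , 257.13026255],
       [  0.        , 421.59833557, 189.03540746],
       [  0.        ,   0.        ,   1.        ]]), 'rvec': array([ 0.73462346, -2.46458118,  1.27704533]), 'tvec': array([0.5433841 , 0.28157073, 1.28836932])}
{'intrinsics': array([[405.11485662,   0.        , 255.88020589],
       [  0.        , 405.11485662, 189.09622377],
       [  0.        ,   0.        ,   1.        ]]), 'rvec': array([ 2.14428842, -2.13094391,  0.19587217]), 'tvec': array([-0.014008  ,  0.66058567,  1.26742815])}
```

View pics/top0b.png

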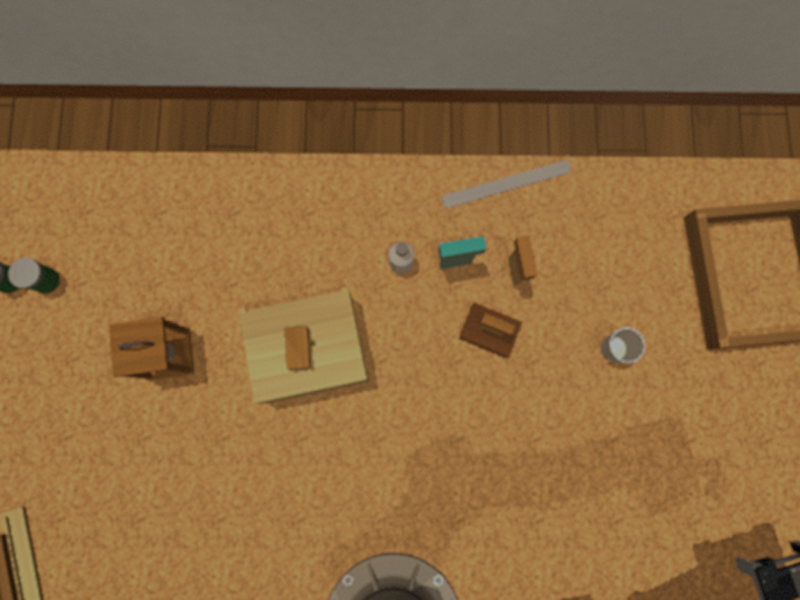

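View pics/side0b.png

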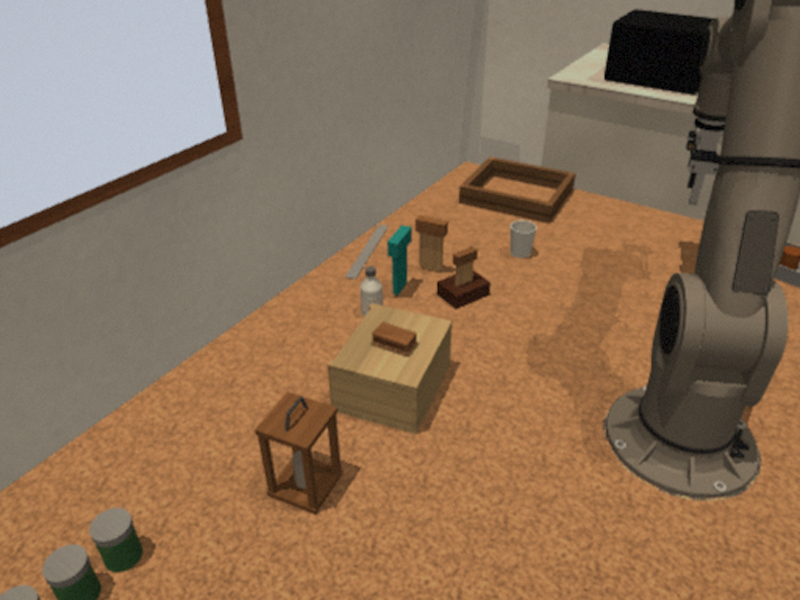

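Panel candidates (800x600 top view): turquoise panel (462,250); larger wooden panel standing free (525,258); smaller wooden panel in the dark stand (497,325). By the description I choose the last, and check it in a crop.

```bash
cat > h.py <<'E'
import numpy as np, cv2, sys
from workcell import env, vision
def cam(n):
    p=vision.camera_params(n); return np.array(p["intrinsics"]),np.array(p["rvec"],float),np.array(p["tvec"],float)
def proj(n,P):
    K,r,t=cam(n); return cv2.projectPoints(np.array(P,float).reshape(-1,1,3),r,t,K,None)[0].reshape(-1,2)
def ray(n,u,v,z):
    K,r,t=cam(n); R=cv2.Rodrigues(r)[0]; C=-R.T@t; d=R.T@np.linalg.inv(K)@[u,v,1]; return C+d*(z-C[2])/d[2]
def tri(a,b):
    Ps=[]
    for n in("top","side"):
        K,r,t=cam(n); Ps.append(K@np.c_[cv2.Rodrigues(r)[0],t])
    X=cv2.triangulatePoints(Ps[0],Ps[1],np.array(a,float).reshape(2,1),np.array(b,float).reshape(2,1)); return (X[:3]/X[3]).ravel()
def crop(src,x,y,w,h,s,out,grid=10,draw=None):
    im=cv2.imread(src) if isinstance(src,str) else src[:,:,::-1].copy()
    c=cv2.resize(im[y:y+h,x:x+w],None,fx=s,fy=s,interpolation=cv2.INTER_CUBIC)
    for g in range((x//grid+1)*grid,x+w,grid):
        cv2.line(c,((g-x)*s,0),((g-x)*s,6),(255,255,255),1); cv2.putText(c,str(g),((g-x)*s-8,16),0,.35,(255,255,255),1)
    for g in range((y//grid+1)*grid,y+h,grid):
        cv2.line(c,(0,(g-y)*s),(6,(g-y)*s),(255,255,255),1); cv2.putText(c,str(g),(8,(g-y)*s+4),0,.35,(255,255,255),1)
    for pts,col in (draw or []):
        q=np.round((np.array(pts)+.5-[x,y])*s).astype(int); cv2.polylines(c,[q.reshape(-1,1,2)],True,col,1)
    cv2.imwrite(out,c)
def obox(x,y,yaw,sx,sy,z):
    c,s=np.cos(yaw),np.sin(yaw); return [[x+c*a-s*b,y+s*a+c*b,z] for a,b in((-sx/2,-sy/2),(sx/2,-sy/2),(sx/2,sy/2),(-sx/2,sy/2))]
E
python3 - <<'E'
from h import *
crop("pics/top0.png",148,180,96,80,8,"pics/c1.png")
crop("pics/top0.png",270,145,90,90,6,"pics/c2.png")
crop("pics/side0.png",205,180,100,95,6,"pics/c3.png")
crop("pics/side0.png",240,125,90,75,8,"pics/c4.png")
E
```

```text
(no output)
```

View pics/c1.png

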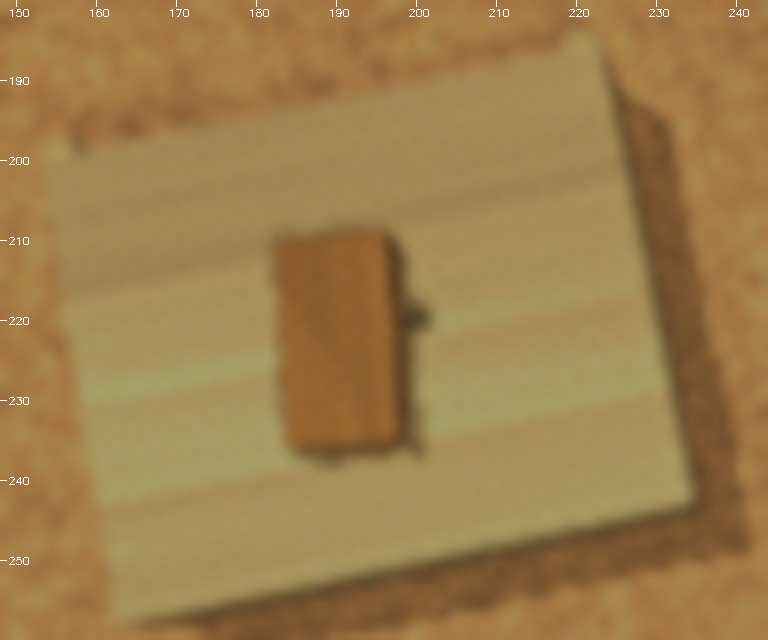

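View pics/c2.png

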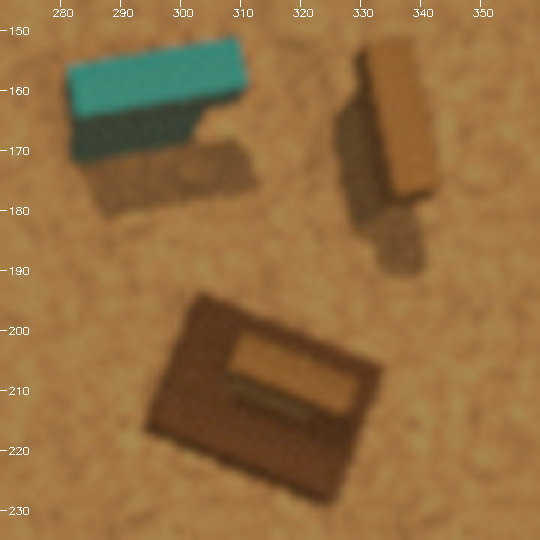

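View pics/c3.png

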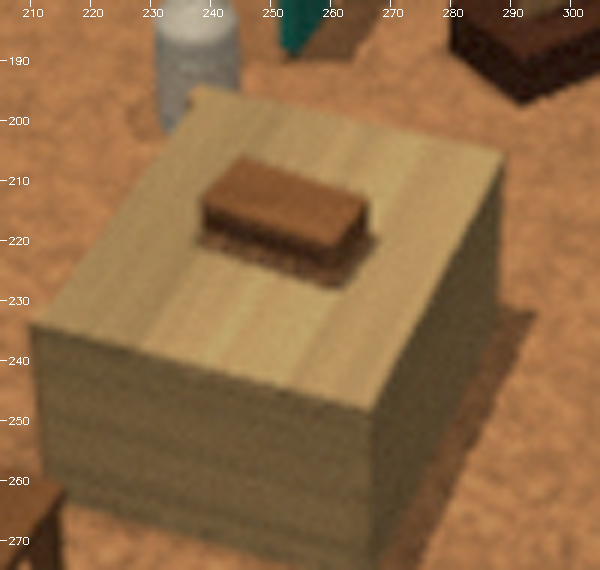

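View pics/c4.png

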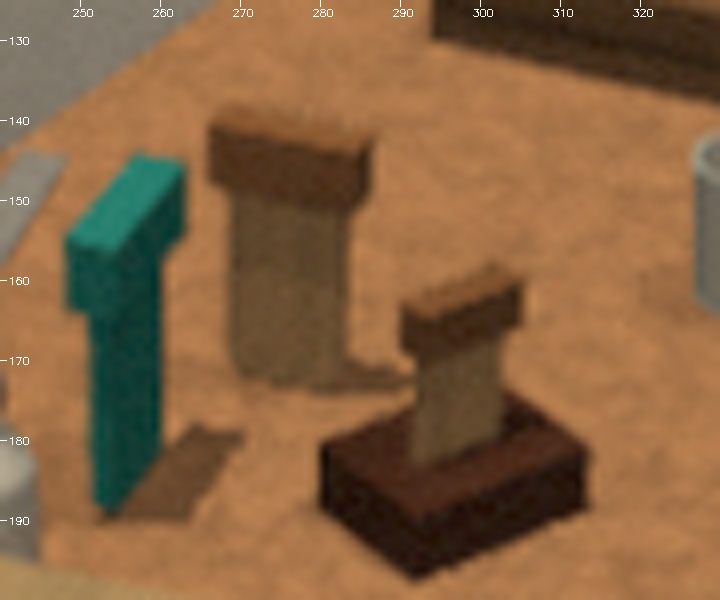

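The stand's panel is the smaller wooden one (batten about 20 px long against 26 px for the free one). Next I fit the poses.

```bash
cat > fit.py <<'E'
from h import *
from scipy.optimize import least_squares
def fit(name,sx,sy,z,top,side,freez=False):
    best=None
    top=np.array(top)-.5; side=np.array(side)-.5
    c0=np.mean([ray("top",u,v,z) for u,v in top],0)
    from itertools import product
    def res(p):
        B=np.array(obox(p[0],p[1],p[2],sx,sy,p[3] if freez else z))
        out=[]
        for n,q in(("top",top),("side",side)):
            if len(q)==0: continue
            P=proj(n,B); d=np.linalg.norm(P[None]-q[:,None],axis=2); i=d.argmin(1); out.append((P[i]-q).ravel())
        return np.concatenate(out)
    for y0 in np.arange(-1.5,1.6,.3):
        r=least_squares(res,[c0[0],c0[1],y0]+([z] if freez else []))
        if best is None or r.cost<best.cost: best=r
    print(name,np.round(best.x,4),"yawdeg",round(np.degrees(best.x[2]),1),"res",np.round(best.fun,1)); return best.x
E
python3 - <<'E'
from fit import *
C=fit("case",.18,.22,.125,[(153.5,198.5),(223,184.5),(234.8,243),(162.5,257.5)],[(237.5,194.5),(288.5,205.5),(267,248.5),(210.5,233.5)])
fit("case top only",.18,.22,.125,[(153.5,198.5),(223,184.5),(234.8,243),(162.5,257.5)],np.zeros((0,2)))
S=fit("sander",.08,.044,.157,[(182.5,209.5),(196,209),(198.5,235),(185,236.5)],[(245.5,206),(266.5,213.5),(259.5,221.5),(238.5,213.5)])
T=fit("stand",.08,.11,.04,[(303.5,194),(333.5,206),(325.5,229),(294.5,217)],[(280.5,180.5),(292,190),(313,181)])
P=fit("batten",.02,.064,.13,[(310.5,200),(330,207.5),(327.5,214.5),(308.5,207.5)],[(290.5,163.5),(302.5,157.5),(305.5,160.5),(294,166)],True)
P=fit("batten",.02,.064,.13,[(310.5,200),(330,207.5),(327.5,214.5),(308.5,207.5)],[(290.5,163.5),(302.5,157.5),(305.5,160.5),(294,166)])
for n,a in(("glue",(402*.64,250*.64,.12)),("cup",(627*.64,344*.64,.085)),("lantern",(138*.64,347*.64,.2))): print(n,ray("top",*a))
t=cv2.imread("pics/top0.png")[:,:,::-1];s=cv2.imread("pics/side0.png")[:,:,::-1]
f=lambda n:[(proj(n,obox(*C,.18,.22,.125)),(0,0,255)),(proj(n,obox(*C,.01,.052,.125)),(0,0,255)),(proj(n,obox(*S,.08,.044,.157)),(255,0,0)),(proj(n,obox(*S,.08,.044,.125)),(255,255,0)),(proj(n,obox(*T,.08,.11,.04)),(0,255,255)),(proj(n,obox(*P,.02,.064,.13)),(255,0,255))]
crop(t,148,180,200,85,4,"pics/o1.png",draw=f("top")); crop(s,205,150,120,100,6,"pics/o2.png",draw=f("side"))
E
```

```text
case [0.5528 0.1825 0.2159] yawdeg 12.4 res [-0.7  0.5  0.1 -0.  -0.1 -1.4  0.3 -0.5  1.6  0.1  0.5  0.2 -0.7 -0.
  0.3  0.6]
case top only [0.5518 0.1822 0.2056] yawdeg 11.8 res [-0.4  0.4  0.5  0.6 -0.2 -0.6  0.1 -0.4]
sander [0.5438 0.1876 0.0891] yawdeg 5.1 res [-0.5 -0.1  0.7 -0.8 -0.2  0.  -1.6 -0.2 -0.3 -0.2  1.  -0.5  1.4 -0.5
 -0.3 -0.2]
stand [ 0.5937 -0.2003 -0.3806] yawdeg -21.8 res [-0.6 -0.4  0.5  0.   0.1 -0.4 -0.3 -1.1 -0.3  0.5  0.9  0.5  1.6  0.2]
batten [ 0.5949 -0.2019 -0.3355  0.1278] yawdeg -19.2 res [-0.3  0.7 -0.1  0.1  0.4 -0.8 -0.4 -0.7 -0.1 -0.   0.3  0.7  0.8 -0.2
 -0.1 -0.3]Traceback (most recent call last):
  File "<stdin>", line 7, in <module>
  File "fit.py", line 16, in fit
    r=least_squares(res,[c0[0],c0[1],y0]+([z] if freez else []))
    return func(*args, **kwargs)
    result = trf(vector_fun.fun, vector_fun.jac, x0, f0, J0, lb, ub, ftol, xtol,
                 gtol, max_nfev, x_scale, loss_function, tr_solver,
                 tr_options.copy(), verbose, callback=callback_wrapped)
    return trf_no_bounds(
        fun, jac, x0, f0, J0, ftol, xto
[... 942 characters left out ...]
~~~~~~^^^^^^^^^^^^^^^^^^^^^^^^^^^^^^
    return np.atleast_1d(self.fun(x))
                         ~~~~~~~~^^^
    return self.f(x, *self.args, **self.kwargs)
           ~~~~~~^^^^^^^^^^^^^^^^^^^^^^^^^^^^^^
  File "fit.py", line 13, in res
    P=proj(n,B); d=np.linalg.norm(P[None]-q[:,None],axis=2); i=d.argmin(1); out.append((P[i]-q).ravel())
  File "h.py", line 6, in proj
    K,r,t=cam(n); return cv2.projectPoints(np.array(P,float).reshape(-1,1,3),r,t,K,None)[0].reshape(-1,2)
          ~~~^^^
  File "h.py", line 4, in cam
    p=vision.camera_params(n); return np.array(p["intrinsics"]),np.array(p["rvec"],float),np.array(p["tvec"],float)
ValueError: time passes only in moves, steps and waits
```

```bash
python3 - <<'E'
from workcell import vision
import pickle
pickle.dump({n:vision.camera_params(n) for n in("top","side")},open("cams.pkl","wb"))
E
sed -i 's/p=vision.camera_params(n)/p=CAMS[n]/; s/^from workcell import env, vision/import pickle\nfrom workcell import env, vision\nCAMS=pickle.load(open("cams.pkl","rb"))/' h.py
python3 - <<'E'
from h import *
C=[.5528,.1825,.2159];S=[.5438,.1876,.0891];T=[.5937,-.2003,-.3806];P=[.5949,-.2019,-.3355]
for n,a in(("glue",(402*.64,250*.64,.12)),("cup",(627*.64,344*.64,.085)),("lantern",(138*.64,347*.64,.2))): print(n,ray("top",*a))
t=cv2.imread("pics/top0.png")[:,:,::-1];s=cv2.imread("pics/side0.png")[:,:,::-1]
f=lambda n:[(proj(n,obox(*C,.18,.22,.125)),(0,0,255)),(proj(n,obox(*C,.01,.052,.125)),(0,0,255)),(proj(n,obox(*S,.08,.044,.157)),(255,0,0)),(proj(n,obox(*S,.08,.044,.125)),(255,255,0)),(proj(n,obox(*T,.08,.11,.04)),(0,255,255)),(proj(n,obox(*P,.02,.064,.13)),(255,0,255))]
crop(t,148,180,200,85,4,"pics/o1.png",draw=f("top")); crop(s,205,150,120,100,6,"pics/o2.png",draw=f("side"))
from scipy.spatial.transform import Rotation as R
o=env.observe();print(R.from_rotvec(o["eef_rot"]).as_matrix().round(3))
E
```

```text
glue [ 0.74272611 -0.01307566  0.12      ]
cup [ 0.55922547 -0.47098043  0.085     ]
lantern [0.53689205 0.46955146 0.2       ]
[[ 0.962  0.271 -0.   ]
 [ 0.271 -0.962  0.001]
 [-0.    -0.001 -1.   ]]
```

View pics/o1.png

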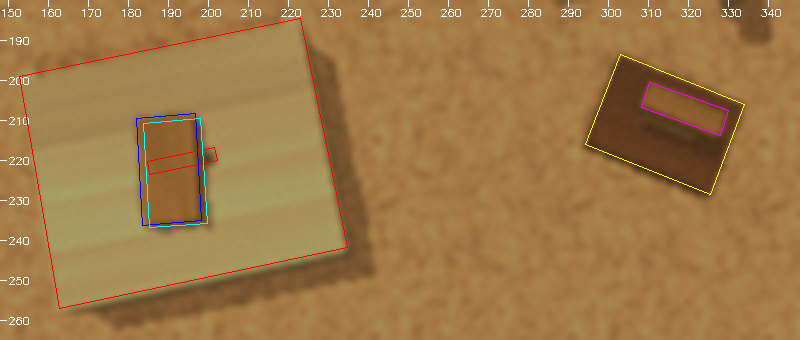

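View pics/o2.png

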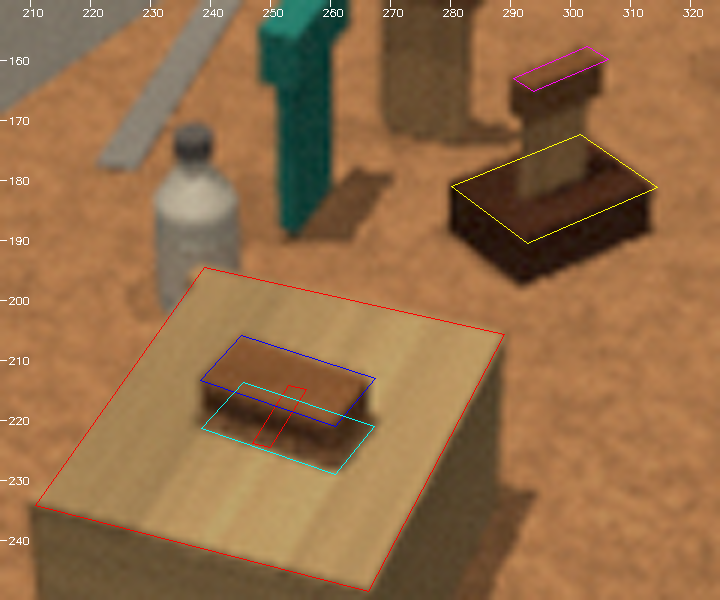

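Overlays agree in both views, and the slot's end is visible at top (200,219), right where the fit puts it. I'll start toward the sander, bowing outward.

```bash
python3 -m handwheel '[[[0.06,0.1,0.02,0,0,0,-1],[0.15,0.25,0.04,0,0,0,-1],[0.25,0.4,0.07,0,0,0,-1],[0.35,0.55,0.09,0,0,0,-1],[0.45,0.7,0.11,0,0,0,-1],[0.55,0.85,0.13,0,0,0,-1],[0.65,1,0.15,0,0,0,-1],[0.65,1,0.15,0,0,0,-1]]]'; python3 -c "
from workcell import env;print(env.observe()['joints'])"
```

```text
clock: 1.1
position: [0.3153, -0.4468, 0.236]
eef_rot: [3.111, 0.437, 0.002]
wrist_force: [-0.5, 0.7, -0.2]
opening: 0.998
[ 0.86622689  0.19087556 -0.03123901  1.85741197  0.0057784   1.09278796
 -0.45860531]
```

```bash
python3 -m handwheel '[[[0.07,0.12,0,0,0,-0.03,-1],[0.14,0.26,0,0,0,-0.06,-1],[0.22,0.4,0,0,0,-0.09,-1],[0.3,0.55,0,0,0,-0.12,-1],[0.37,0.7,0,0,0,-0.15,-1],[0.44,0.85,0,0,0,-0.18,-1],[0.5,1,0,0,0,-0.2,-1],[0.5,1,0,0,0,-0.2,-1]]]'; python3 -m handwheel '[[[0.06,0.14,0,0,0,0,-1],[0.12,0.28,0,0,0,0,-1],[0.18,0.42,0,0,0,0,-1],[0.24,0.57,0,0,0,0,-1],[0.3,0.72,0,0,0,0,-1],[0.35,0.86,0,0,0,0,-1],[0.4,1,0,0,0,0,-1],[0.4,1,0,0,0,0,-1]]]'; python3 -m handwheel '[[[0.03,0.14,0,0,0,0,-1],[0.06,0.28,0,0,0,0,-1],[0.09,0.42,0,0,0,0,-1],[0.12,0.57,0,0,0,0,-1],[0.15,0.72,0,0,0,0,-1],[0.18,0.86,0,0,0,0,-1],[0.2,1,0,0,0,0,-1],[0.2,1,0,0,0,0,-1]]]';  python3 -c "
from workcell import env;print(env.observe()['joints'])"
```

```text
clock: 2.1
position: [0.4137, -0.2478, 0.2355]
eef_rot: [-3.136, -0.19, -0.0]
wrist_force: [-0.3, -1.2, -0.1]
opening: 0.999
clock: 3.1
position: [0.4934, -0.0487, 0.2354]
eef_rot: [-3.136, -0.188, 0.0]
wrist_force: [-0.5, -1.3, -1.0]
opening: 1.0
clock: 4.1
position: [0.5332, 0.1508, 0.2352]
eef_rot: [-3.136, -0.187, 0.001]
wrist_force: [0.8, -0.8, -0.0]
opening: 1.003
[ 0.04371789  0.24168784 -0.50992481  1.81880993  0.13017883  1.11446207
 -1.96305681]
```

```bash
python3 -m handwheel '[[[0.03,0.1,0,0,0,-0.02,-1],[0.05,0.184,0,0,0,-0.04,-1],[0.05,0.184,-0.1,0,0,-0.04,-1],[0.05,0.184,-0.22,0,0,-0.04,-1],[0.05,0.184,-0.34,0,0,-0.04,-1],[0.05,0.184,-0.44,0,0,-0.04,-1],[0.05,0.184,-0.5,0,0,-0.04,-1],[0.05,0.184,-0.52,0,0,-0.04,-1]]]' 20;python3 - <<'E'
from h import *
crop(vision.get_image("top"),148,160,110,100,6,"pics/t1.png"); crop(vision.get_image("side"),205,140,100,110,6,"pics/s1.png")
E
```

```text
clock: 5.1
position: [0.5432, 0.186, 0.131]
eef_rot: [3.138, 0.134, -0.001]
wrist_force: [-0.2, 0.2, -0.5]
opening: 1.002
```

View pics/t1.png

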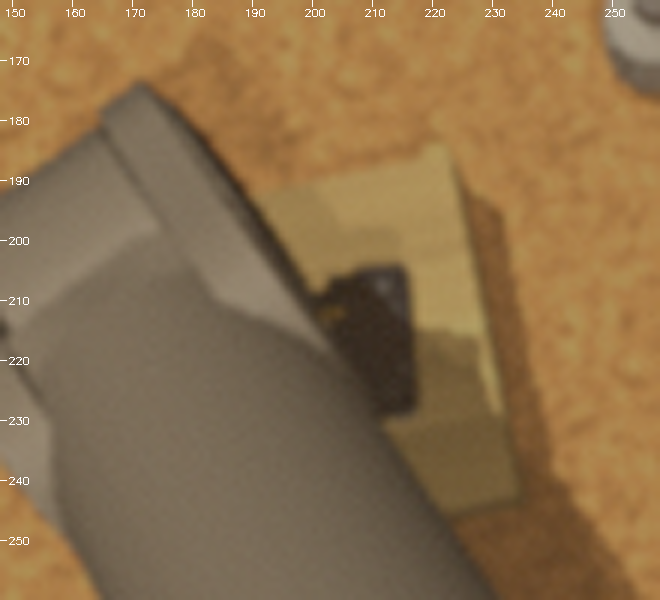

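View pics/s1.png

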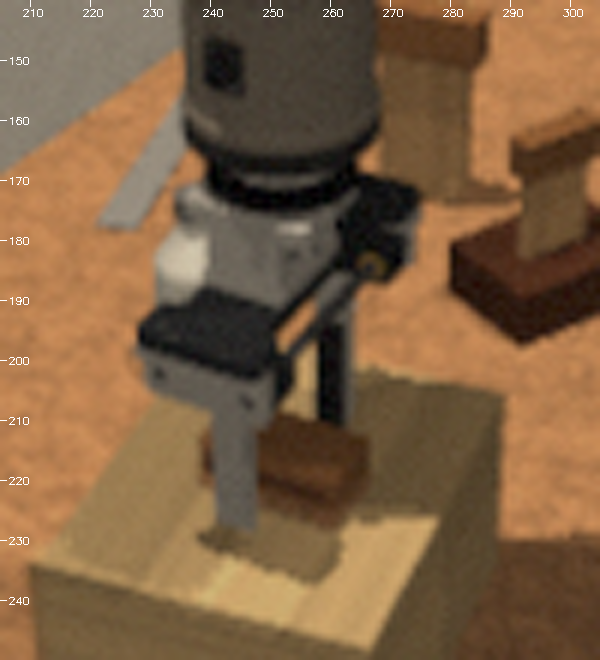

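The side view shows the fingers straddling the block, near finger tip at (244,227). Closing now.

```bash
python3 -m handwheel '[[[0,0,0,0,0,0,0],[0,0,0,0,0,0,1],[0,0,0,0,0,0,1],[0,0,0,0,0,0,1],[0,0,0,0,0,0,1],[0,0,0,0,0,0,1],[0,0,0,0,0,0,1],[0,0,0,0,0,0,1]]]' 20
python3 -m handwheel '[[[0,0,0.02,0,0,0,1],[0,0,0.06,0,0,0,1],[0,0,0.13,0,0,0,1],[0,0,0.2,0,0,0,1],[0,-0.1,0.27,0,0,0,1],[-0.03,-0.22,0.27,0,0,0,1],[-0.06,-0.36,0.27,0,0,0,1],[-0.1,-0.5,0.27,0,0,0,1]]]'
python3 - <<'E'
from h import *
cv2.imwrite("pics/s2.png",cv2.resize(vision.get_image("side")[100:280,180:420,::-1],None,fx=3,fy=3))
print(proj("side",[.5438,.2346,.131]))
E
```

```text
clock: 6.2
position: [0.5431, 0.1872, 0.1315]
eef_rot: [-3.139, -0.135, -0.0]
wrist_force: [-0.1, -0.2, 0.9]
opening: 0.466
clock: 7.2
position: [0.5232, 0.0864, 0.1865]
eef_rot: [-3.138, -0.135, -0.002]
wrist_force: [-0.8, -1.0, -1.5]
opening: 0.47
[[243.97292181 227.26024641]]
```

View pics/s2.png

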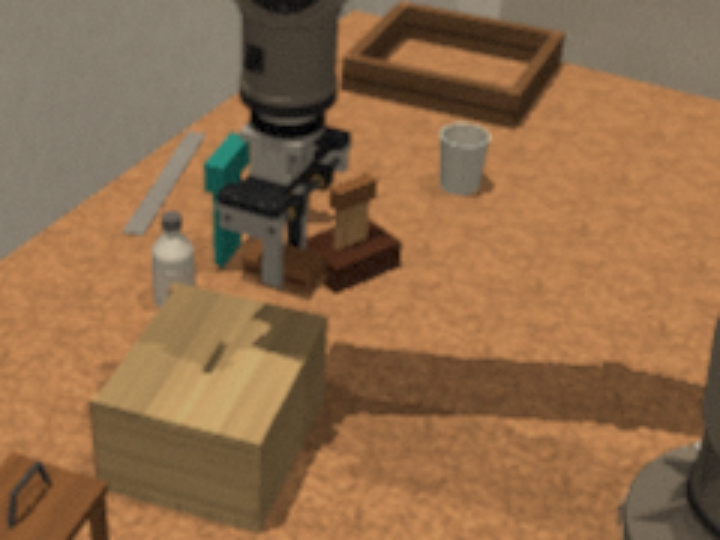

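Block held (44 mm opening), slot uncovered at about (251,219) in the side image. Placing the block to the case's right.

```bash
python3 -m handwheel '[[[-0.03,-0.15,0,0,0,0,1],[-0.06,-0.32,0,0,0,0,1],[-0.09,-0.48,0,0,0,0,1],[-0.12,-0.62,0,0,0,0,1],[-0.12,-0.68,-0.1,0,0,0,1],[-0.12,-0.68,-0.25,0,0,0,1],[-0.12,-0.68,-0.4,0,0,0,1],[-0.12,-0.68,-0.54,0,0,0,1]]]'
python3 -m handwheel '[[[0,0,-0.1,0,0,0,1],[0,0,-0.18,0,0,0,1],[0,0,-0.25,0,0,0,1],[0,0,-0.29,0,0,0,1],[0,0,-0.32,0,0,0,1],[0,0,-0.33,0,0,0,1],[0,0,-0.34,0,0,0,1],[0,0,-0.345,0,0,0,1]]]'
```

```text
clock: 8.25
position: [0.4996, -0.0488, 0.0774]
eef_rot: [3.139, 0.135, 0.002]
wrist_force: [0.8, -0.2, -1.2]
opening: 0.471
clock: 9.25
position: [0.4993, -0.0489, 0.0086]
eef_rot: [3.139, 0.135, 0.001]
wrist_force: [-1.1, 0.4, -0.6]
opening: 0.468
```

```bash
python3 -m handwheel '[[[0,0,-0.003,0,0,0,1],[0,0,-0.006,0,0,0,1],[0,0,-0.009,0,0,0,1],[0,0,-0.011,0,0,0,1],[0,0,-0.011,0,0,0,1],[0,0,-0.011,0,0,0,1],[0,0,-0.011,0,0,0,1],[0,0,-0.011,0,0,0,1]]]'
```

```text
clock: 10.25
position: [0.4991, -0.0489, 0.0064]
eef_rot: [3.139, 0.135, 0.0]
wrist_force: [-2.1, 0.4, 4.8]
opening: 0.468
```

Contact at 4.8 N, so the block is down. Releasing and rising.

```bash
python3 -m handwheel '[[[0,0,0,0,0,0,-0.1],[0,0,0,0,0,0,-0.3],[0,0,0,0,0,0,-0.6],[0,0,0,0,0,0,-0.6],[0,0,0.1,0,0,0,-0.6],[0,0,0.3,0,0,0,-0.6],[0,0,0.55,0,0,0,-0.6],[0,0,0.85,0,0,0,-0.6]]]'
python3 -m handwheel '[[[0,-0.05,0.1,0,0,0.15,-0.6],[0.05,-0.12,0.2,0,0,0.35,-0.6],[0.12,-0.22,0.2,0,0,0.55,-0.6],[0.2,-0.34,0.2,0,0,0.75,-0.6],[0.28,-0.46,0.2,0,0,0.9,-0.6],[0.36,-0.58,0.2,0,0,1,-0.6],[0.43,-0.7,0.2,0,0,1,-0.6],[0.46,-0.74,0.2,0,0,1,-0.6]]]'
python3 - <<'E'
from h import *
a=vision.get_image("top");b=vision.get_image("side")
cv2.imwrite("pics/t3f.png",a[:,:,::-1]);cv2.imwrite("pics/s3f.png",b[:,:,::-1])
cv2.imwrite("pics/t3.png",cv2.resize(a[100:300,140:400,::-1],None,fx=3,fy=3))
crop(b,205,130,130,100,6,"pics/s3.png")
print(env.observe()["joints"])
E
```

```text
clock: 11.25
position: [0.4984, -0.0488, 0.1774]
eef_rot: [-3.138, -0.136, 0.002]
wrist_force: [0.0, -0.5, -0.0]
opening: 0.799
clock: 12.25
position: [0.5913, -0.1982, 0.2158]
eef_rot: [-2.849, -1.324, 0.001]
wrist_force: [0.2, 0.1, 0.2]
opening: 0.802
[ 0.55035608  0.36487292 -0.42557519  1.69294474  0.1640435   1.11964256
 -0.62228543]
```

View pics/s3.png

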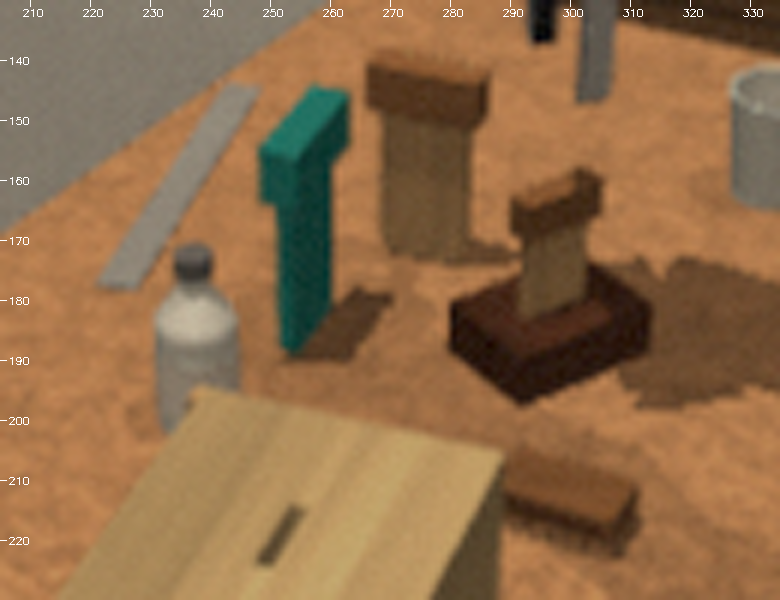

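View pics/t3.png

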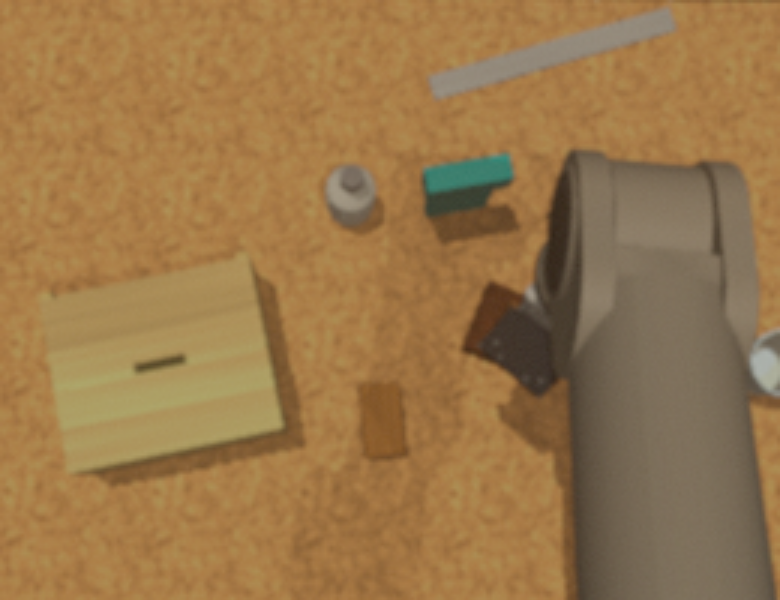

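Sander lies flat on the table clear of the case (top crop 382,420), and the slot is fully visible. Measure the slot in both views.

```bash
python3 - <<'E'
from h import *
for n,f,box in(("top","pics/t3f.png",(178,212,30,18)),("side","pics/s3f.png",(240,208,22,22))):
    im=cv2.imread(f); x,y,w,h=box; g=cv2.cvtColor(im,cv2.COLOR_BGR2GRAY)[y:y+h,x:x+w].astype(float)
    W=np.clip(np.median(g)*.85-g,0,None); W[W<8]=0
    m=cv2.moments(W); cx,cy=m["m10"]/m["m00"]+x,m["m01"]/m["m00"]+y
    th=.5*np.arctan2(2*m["mu11"],m["mu20"]-m["mu02"])
    p=ray(n,cx,cy,.125); q=ray(n,cx+5*np.cos(th),cy+5*np.sin(th),.125)-ray(n,cx-5*np.cos(th),cy-5*np.sin(th),.125)
    print(n,round(cx,2),round(cy,2),p.round(4),"long-axis deg",np.degrees(np.arctan2(q[1],q[0])).round(1))
C=[.5528,.1825,.2159]
a=cv2.imread("pics/t3f.png")[:,:,::-1];b=cv2.imread("pics/s3f.png")[:,:,::-1]
crop(a,178,208,32,26,20,"pics/sl1.png",5,[(proj("top",obox(*C,.01,.052,.125)),(0,0,255))])
crop(b,238,205,28,26,20,"pics/sl2.png",5,[(proj("side",obox(*C,.01,.052,.125)),(0,0,255))])
E
```

```text
top 192.9 220.71 [0.5496 0.1825 0.125 ] long-axis deg -77.8
side 251.08 219.06 [0.5519 0.1836 0.125 ] long-axis deg -77.7
```

View pics/sl1.png

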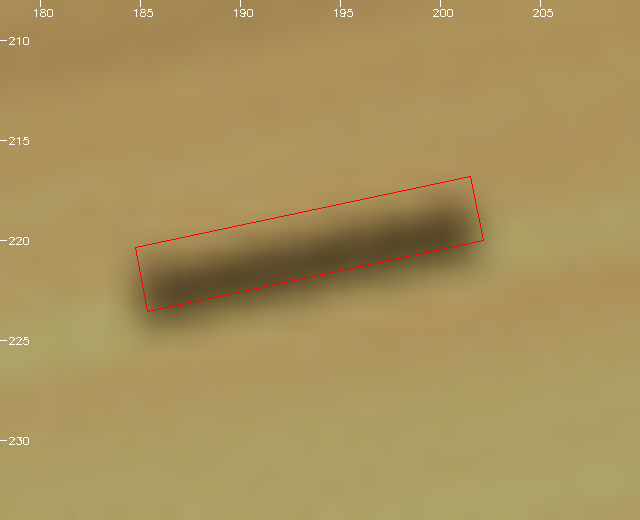

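View pics/sl2.png

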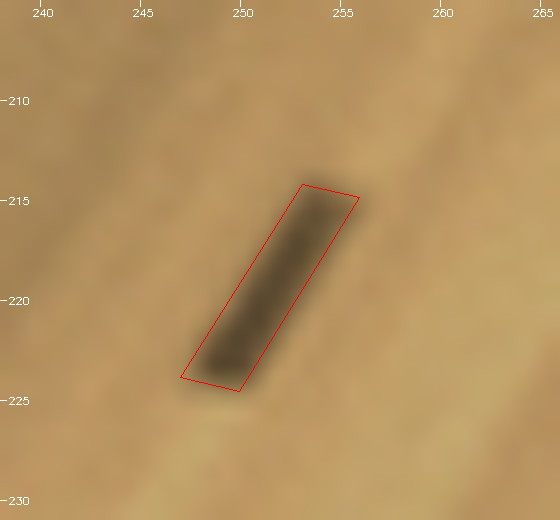

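```bash
python3 -m handwheel '[[[0.02,-0.02,0,0,0,0.2,-0.6],[0.02,-0.02,0,0,0,0.42,-0.6],[0.02,-0.02,-0.1,0,0,0.436,-0.6],[0.02,-0.02,-0.22,0,0,0.436,-0.6],[0.02,-0.02,-0.35,0,0,0.436,-0.6],[0.02,-0.02,-0.47,0,0,0.436,-0.6],[0.02,-0.02,-0.55,0,0,0.436,-0.6],[0.02,-0.02,-0.58,0,0,0.436,-0.6]]]'
python3 - <<'E'
from h import *
b=vision.get_image("side")
crop(b,255,110,100,100,6,"pics/s4.png")
E
```

```text
clock: 13.35
position: [0.5945, -0.2002, 0.0991]
eef_rot: [-2.58, -1.79, 0.001]
wrist_force: [0.2, -0.0, 0.6]
opening: 0.801
```

View pics/s4.png

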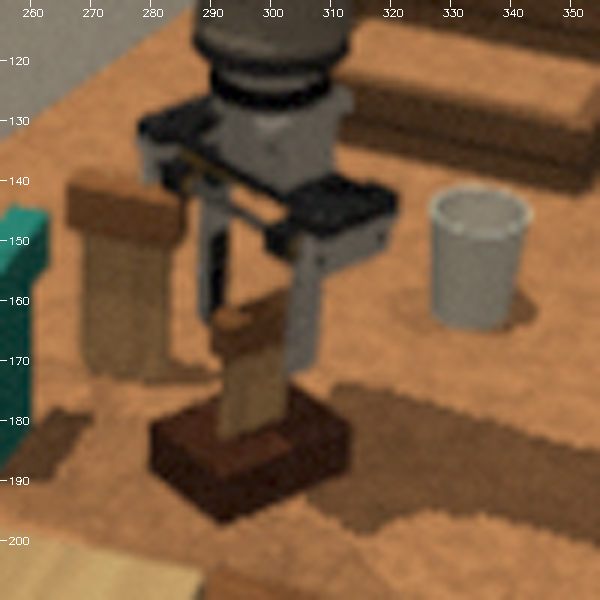

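Fingers straddle the batten (tips at (290,163) and (304,371/6→172)). Close.

```bash
python3 -m handwheel '[[[0,0,0,0,0,0,0],[0,0,0,0,0,0,1],[0,0,0,0,0,0,1],[0,0,0,0,0,0,1],[0,0,0,0,0,0,1],[0,0,0,0,0,0,1],[0,0,0,0,0,0,1],[0,0,0,0,0,0,1]]]' 25
python3 -m handwheel '[[[0,0,0.02,0,0,0,1],[0,0,0.06,0,0,0,1],[0,0,0.11,0,0,0,1],[0,0,0.17,0,0,0,1],[0,0,0.24,0,0,0,1],[0,0,0.32,0,0,0,1],[0,0,0.41,0,0,0,1],[0,0,0.5,0,0,0,1]]]'
python3 -m handwheel '[[[0,0.05,0.1,0,0,0,1],[0,0.15,0.22,0,0,0.1,1],[-0.02,0.3,0.33,0,0,0.2,1],[-0.04,0.44,0.4,0,0,0.3,1],[-0.06,0.58,0.4,0,0,0.45,1],[-0.08,0.72,0.4,0,0,0.6,1],[-0.1,0.87,0.4,0,0,0.73,1],[-0.11,1,0.4,0,0,0.73,1]]]'
python3 - <<'E'
from h import *
b=vision.get_image("side")
cv2.imwrite("pics/s5f.png",b[:,:,::-1])
crop(b,225,80,110,110,5,"pics/s5.png")
E
```

```text
clock: 14.4
position: [0.5951, -0.2009, 0.1003]
eef_rot: [-2.58, -1.792, 0.0]
wrist_force: [-0.8, -1.4, 2.3]
opening: 0.208
clock: 15.4
position: [0.5952, -0.2008, 0.2017]
eef_rot: [2.58, 1.792, 0.0]
wrist_force: [-0.2, -0.2, -1.5]
opening: 0.213
clock: 16.4
position: [0.5722, 0.0017, 0.2805]
eef_rot: [-1.962, -2.453, 0.0]
wrist_force: [-0.4, 1.1, -1.2]
opening: 0.209
```

View pics/s5.png

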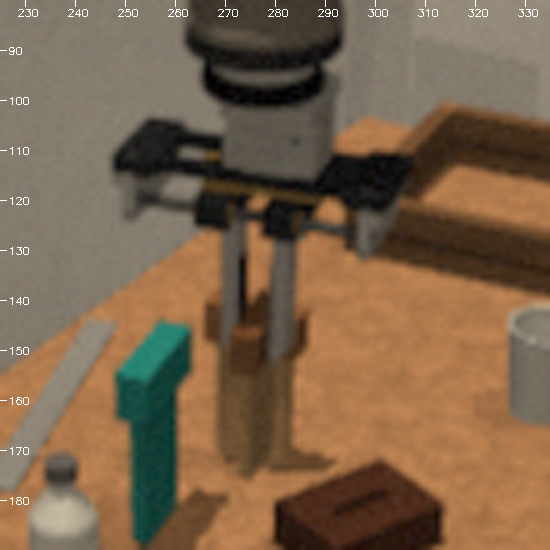

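Panel is held. Move over the slot.

```bash
python3 -m handwheel '[[[-0.015,0.13,0,0,0,0,1],[-0.03,0.28,0,0,0,0,1],[-0.05,0.43,0,0,0,-0.01,1],[-0.065,0.58,0,0,0,-0.01,1],[-0.08,0.72,-0.05,0,0,-0.01,1],[-0.095,0.83,-0.1,0,0,-0.01,1],[-0.107,0.9,-0.16,0,0,-0.01,1],[-0.107,0.907,-0.2,0,0,-0.01,1]]]'
python3 -m handwheel '[[[0,0,0,0,0,0,1],[0,0,0,0,0,0,1],[0,0,0,0,0,0,1],[0,0,0,0,0,0,1],[0,0,0,0,0,0,1],[0,0,0,0,0,0,1],[0,0,0,0,0,0,1],[0,0,0,0,0,0,1]]]'
python3 - <<'E'
from h import *
b=vision.get_image("side")
cv2.imwrite("pics/s6f.png",b[:,:,::-1])
a=vision.get_image("top"); cv2.imwrite("pics/t6f.png",a[:,:,::-1])
print(env.observe()["eef_rot"])
crop(b,205,140,100,115,7,"pics/s6.png",5)
crop(a,140,160,130,110,6,"pics/t6.png")
E
```

```text
clock: 17.45
position: [0.551, 0.1816, 0.2396]
eef_rot: [-1.975, -2.443, 0.001]
wrist_force: [-0.1, -0.9, -1.2]
opening: 0.214
clock: 18.45
position: [0.5517, 0.1806, 0.2403]
eef_rot: [-1.978, -2.441, 0.0]
wrist_force: [-0.0, -0.4, -2.5]
opening: 0.21
[-1.97781664e+00 -2.44074124e+00  6.96266659e-05]
```

View pics/s6.png

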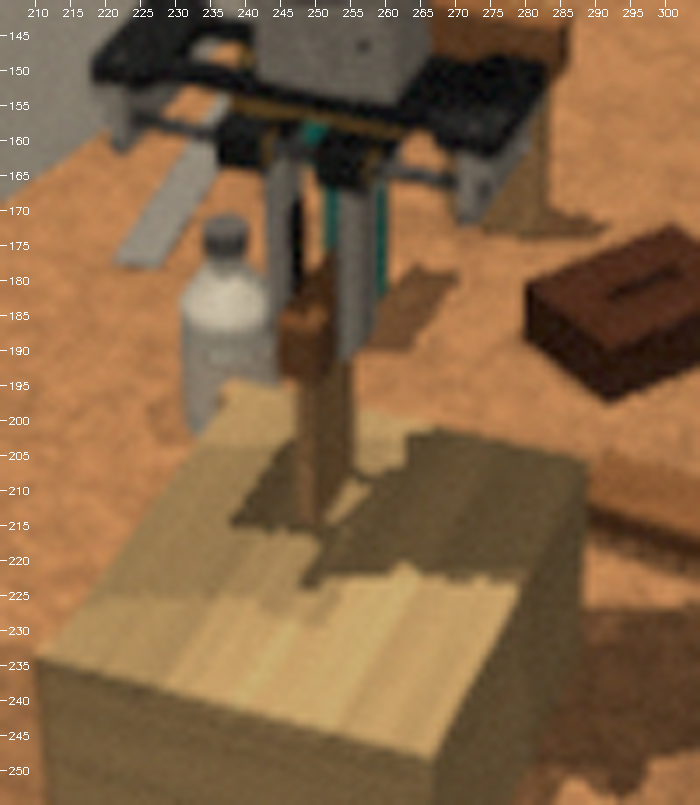

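View pics/t6.png

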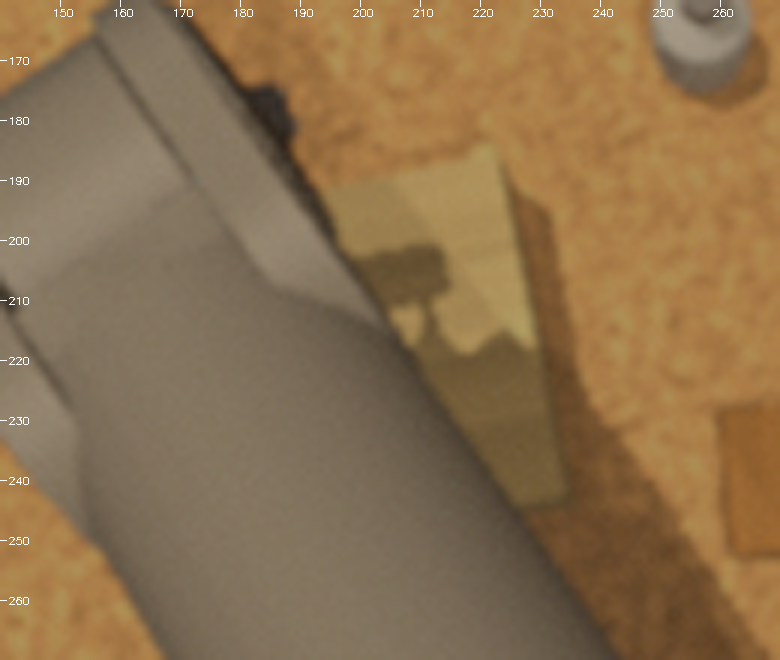

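```bash
cat > ov.py <<'E'
from h import *
from scipy.spatial.transform import Rotation as R
def panel_lines(p,yaw,tx=0,ty=0):
    """p = bottom centre; tx lean about panel x, ty about panel y (deg)"""
    M=(R.from_euler('z',yaw)*R.from_euler('xy',[tx,ty],degrees=True)).as_matrix()
    T=lambda L:(np.array(L)@M.T+np.array(p))
    b=lambda sx,sy,z:[[-sx/2,-sy/2,z],[sx/2,-sy/2,z],[sx/2,sy/2,z],[-sx/2,sy/2,z]]
    out=[T(b(.008,.05,.0)),T(b(.008,.05,.09)),T(b(.02,.064,.09)),T(b(.02,.064,.12))]
    A,B=b(.008,.05,0),b(.008,.05,.09); out+= [T([A[i],B[i]]) for i in range(4)]
    A,B=b(.02,.064,.09),b(.02,.064,.12); out+= [T([A[i],B[i]]) for i in range(4)]
    return out
def draw(src,out,p,yaw,tx,ty,x,y,w,h,s,grid=5,slot=None):
    d=[(proj("side",L),(0,0,255)) for L in panel_lines(p,yaw,tx,ty)]
    if slot is not None: d.append((proj("side",obox(*slot,.01,.052,.125)),(255,0,0)))
    crop(cv2.imread(src)[:,:,::-1] if isinstance(src,str) else src,x,y,w,h,s,out,grid,d)
E
python3 - <<'E'
from ov import *
draw("pics/s6f.png","pics/o6.png",[.5512,.182,.150],np.radians(12.3),0,0,230,165,50,60,10,5,[.5519,.1836,np.radians(12.3)])
crop("pics/s6f.png",230,165,50,60,10,"pics/o6r.png",5)
E
```

```text
(no output)
```

View pics/o6.png

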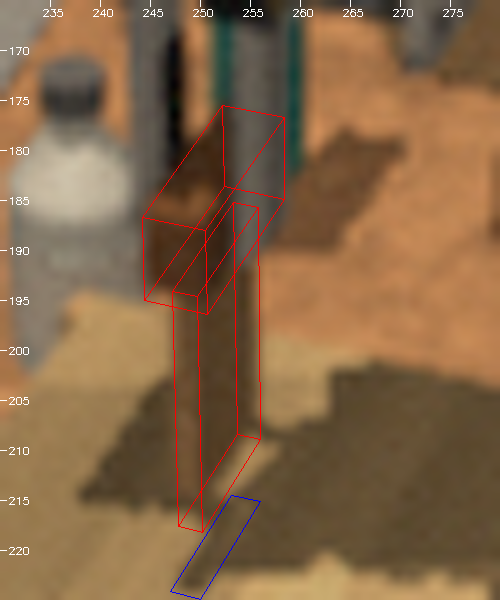

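View pics/o6r.png

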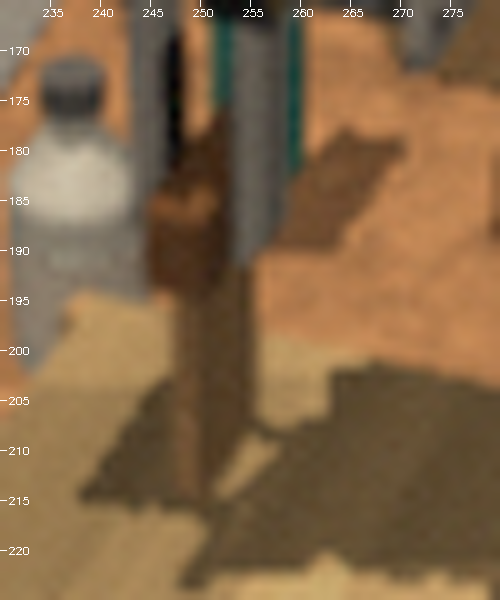

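```bash
python3 - <<'E'
from ov import *
im=cv2.imread("pics/s6f.png"); im=cv2.convertScaleAbs(im,alpha=1.8,beta=0)[:,:,::-1]
crop(im,240,172,24,28,24,"pics/z1.png",2)
crop(im,240,196,24,24,24,"pics/z2.png",2)
E
```

```text
(no output)
```

View pics/z1.png

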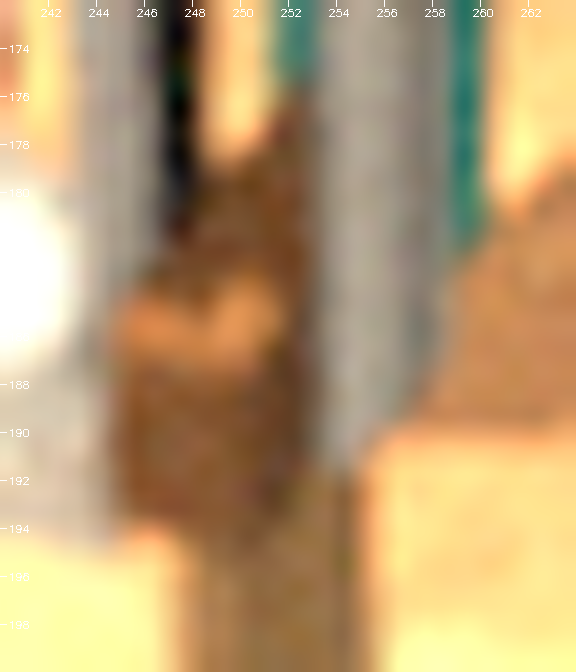

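View pics/z2.png

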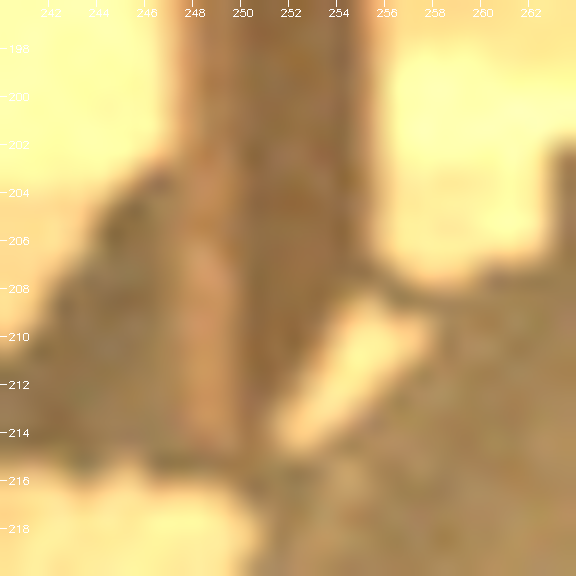

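The panel hangs upright in the grip and lies about 1 px up and right of the model, i.e. about 2–3 mm short in y. Shift and come closer.

```bash
python3 -m handwheel '[[[0,0.005,-0.01,0,0,0,1],[0,0.012,-0.03,0,0,0,1],[0,0.012,-0.05,0,0,0,1],[0,0.012,-0.07,0,0,0,1],[0,0.012,-0.09,0,0,0,1],[0,0.012,-0.1,0,0,0,1],[0,0.012,-0.1,0,0,0,1],[0,0.012,-0.1,0,0,0,1]]]'
python3 - <<'E'
from ov import *
b=vision.get_image("side")
cv2.imwrite("pics/s7f.png",b[:,:,::-1])
b=cv2.convertScaleAbs(b,alpha=1.7)
o=env.observe();p=o["position"];print(p,o["eef_rot"])
draw(b,"pics/o7.png",[p[0],p[1],p[2]-.0903],np.radians(12.3),0,0,236,180,30,50,14,2,[.5519,.1836,np.radians(12.3)])
crop(b,236,180,30,50,12,"pics/o7r.png",2,[(proj("side",obox(.5519,.1836,np.radians(12.3),.01,.052,.125)),(255,0,0))])
E
```

```text
clock: 19.55
position: [0.5518, 0.183, 0.2204]
eef_rot: [1.978, 2.441, 0.0]
wrist_force: [-0.7, -1.3, -0.8]
opening: 0.214
[0.55179162 0.18298338 0.22040154] [1.97784473e+00 2.44074083e+00 2.30071169e-04]
```

View pics/o7.png

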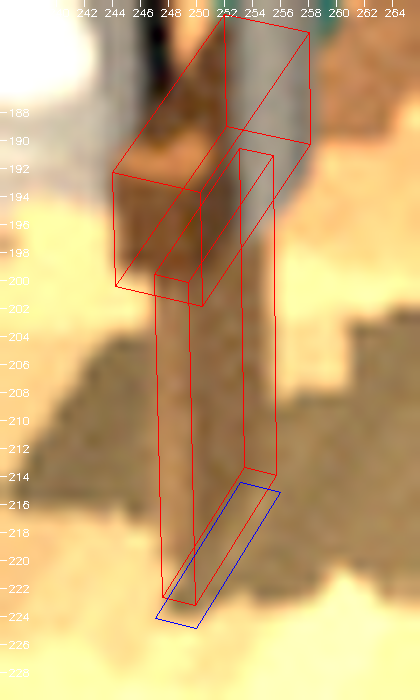

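View pics/o7r.png

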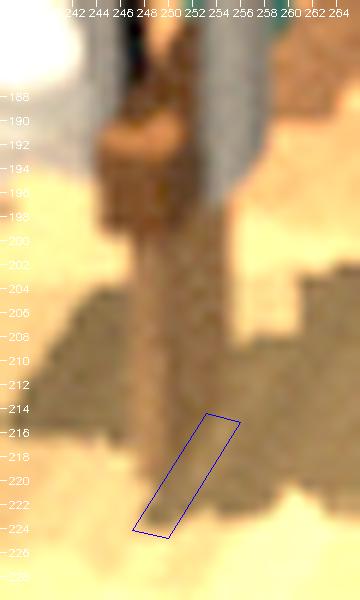

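```bash
python3 -m handwheel '[[[0,0.005,-0.005,0,0,0,1],[0,0.005,-0.01,0,0,0,1],[0,0.005,-0.015,0,0,0,1],[0,0.005,-0.02,0,0,0,1],[0,0.005,-0.025,0,0,0,1],[0,0.005,-0.03,0,0,0,1],[0,0.005,-0.035,0,0,0,1],[0,0.005,-0.035,0,0,0,1]]]'
```

```text
clock: 20.6
position: [0.5515, 0.184, 0.2133]
eef_rot: [-1.978, -2.441, 0.0]
wrist_force: [-1.2, -0.2, 0.9]
opening: 0.21
```

```bash
python3 -m handwheel '[[[0,0,-0.005,0,0,0,1],[0,0,-0.01,0,0,0,1],[0,0,-0.015,0,0,0,1],[0,0,-0.02,0,0,0,1],[0,0,-0.02,0,0,0,1],[0,0,-0.02,0,0,0,1],[0,0,-0.02,0,0,0,1],[0,0,-0.02,0,0,0,1]]]'
python3 - <<'E'
from ov import *
b=vision.get_image("side")
cv2.imwrite("pics/s8f.png",b[:,:,::-1])
b=cv2.convertScaleAbs(b,alpha=1.7)
o=env.observe();p=o["position"];print(p,o["wrist_force"],o["ft_torque"])
crop(b,236,185,30,45,13,"pics/o8r.png",2,[(proj("side",obox(.5519,.1836,np.radians(12.3),.01,.052,.125)),(255,0,0))])
E
```

```text
clock: 21.6
position: [0.5512, 0.1837, 0.2087]
eef_rot: [-1.977, -2.44, 0.002]
wrist_force: [-4.9, -1.4, -2.1]
opening: 0.213
[0.55119137 0.18375147 0.20877788] [-5.13798795  0.16029504 -2.10392089] [-0.35551218  1.55752779 -0.00617787]
```

View pics/o8r.png

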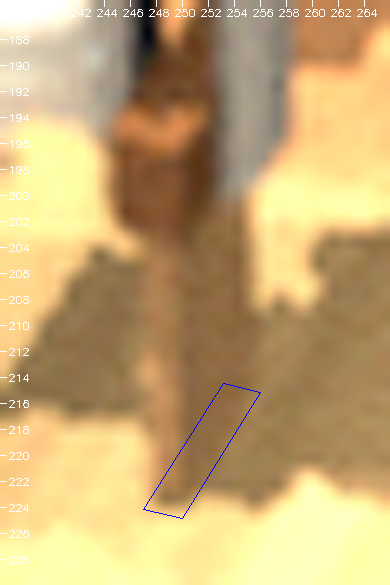

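The blade has entered (no upward force), but the slot wall pushes it with 5 N in −x. Ease toward −x while lowering.

```bash
python3 -m handwheel '[[[-0.004,0,0,0,0,0,1],[-0.007,0,0,0,0,0,1],[-0.007,0,-0.005,0,0,0,1],[-0.007,0,-0.01,0,0,0,1],[-0.007,0,-0.015,0,0,0,1],[-0.007,0,-0.02,0,0,0,1],[-0.007,0,-0.025,0,0,0,1],[-0.007,0,-0.025,0,0,0,1]]]'; python3 -c "
from workcell import env;o=env.observe();print(o['wrist_force'],o['ft_torque'])"
```

```text
clock: 22.65
position: [0.5504, 0.1839, 0.2042]
eef_rot: [1.978, 2.441, 0.0]
wrist_force: [-0.2, -0.0, -1.7]
opening: 0.211
[-0.2312198  -0.01840868 -1.65733838] [-0.01718319 -0.10412192 -0.00855748]
```

Free again. Lower further.

```bash
python3 -m handwheel '[[[0,0,-0.01,0,0,0,1],[0,0,-0.02,0,0,0,1],[0,0,-0.035,0,0,0,1],[0,0,-0.05,0,0,0,1],[0,0,-0.06,0,0,0,1],[0,0,-0.07,0,0,0,1],[0,0,-0.075,0,0,0,1],[0,0,-0.075,0,0,0,1]]]'; python3 -c "
from workcell import env;o=env.observe();print(o['wrist_force'],o['ft_torque'])"
```

```text
clock: 23.65
position: [0.5503, 0.184, 0.1892]
eef_rot: [-1.978, -2.441, 0.0]
wrist_force: [-0.6, 0.0, -1.0]
opening: 0.209
[-0.57383806  0.04051213 -0.95491879] [-0.00590338 -0.13330451  0.00862413]
```

```bash
python3 -m handwheel '[[[0,0,-0.015,0,0,0,1],[0,0,-0.03,0,0,0,1],[0,0,-0.045,0,0,0,1],[0,0,-0.06,0,0,0,1],[0,0,-0.075,0,0,0,1],[0,0,-0.09,0,0,0,1],[0,0,-0.1,0,0,0,1],[0,0,-0.105,0,0,0,1]]]'; python3 -m handwheel '[[[0,0,0,0,0,0,1],[0,0,0,0,0,0,1],[0,0,0,0,0,0,1],[0,0,0,0,0,0,1],[0,0,0,0,0,0,1],[0,0,0,0,0,0,1],[0,0,0,0,0,0,1],[0,0,0,0,0,0,1]]]'; python3 - <<'E'
from ov import *
b=vision.get_image("side");a=vision.get_image("top")
cv2.imwrite("pics/s9f.png",b[:,:,::-1]);cv2.imwrite("pics/t9f.png",a[:,:,::-1])
o=env.observe();p=o["position"];print(p,o["wrist_force"],o["ft_torque"],o["dq"].round(4),R.from_rotvec(o["eef_rot"]).as_matrix()[:,2].round(4))
draw(b,"pics/o9.png",[p[0],p[1],p[2]-.0903],np.radians(12.3),0,0,205,170,100,80,8,5,[.5519,.1836,np.radians(12.3)])
crop(b,205,150,100,100,6,"pics/o9r.png",5)
cv2.imwrite("pics/s9.png",cv2.resize(b[:,:,::-1],(800,600)));cv2.imwrite("pics/t9.png",cv2.resize(a[:,:,::-1],(800,600)))
E
```

```text
clock: 24.65
position: [0.5503, 0.184, 0.1682]
eef_rot: [-1.978, -2.441, 0.0]
wrist_force: [0.8, -0.0, -1.2]
opening: 0.211
clock: 25.65
position: [0.5503, 0.184, 0.1683]
eef_rot: [-1.978, -2.441, -0.0]
wrist_force: [0.9, 0.4, -1.4]
opening: 0.213
[0.55035977 0.18392146 0.16825879] [ 0.24814389  0.03562223 -0.59296445] [-0.03675483 -0.09550949 -0.01446568] [-0.0002  0.0004  0.0015  0.0001 -0.0005  0.0014  0.0005] [-0. -0. -1.]
```

View pics/o9.png

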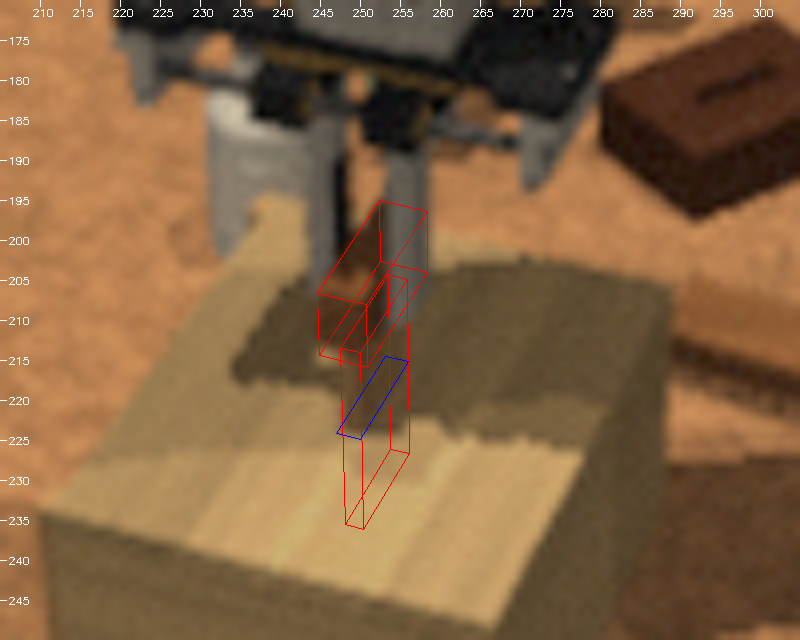

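View pics/o9r.png

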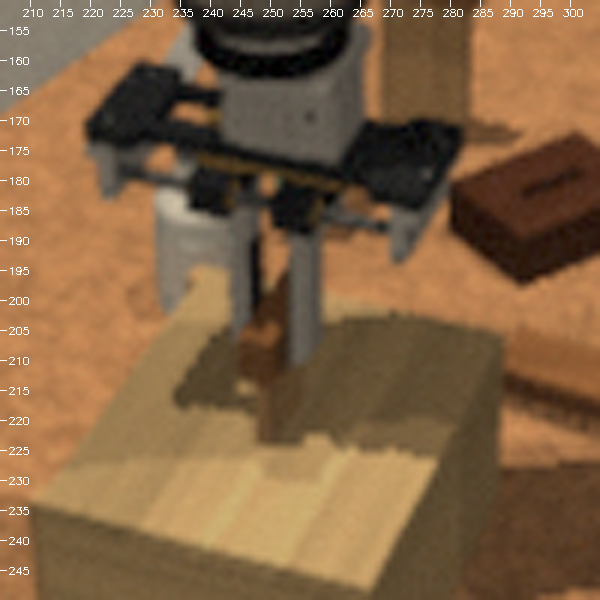

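View pics/t9.png

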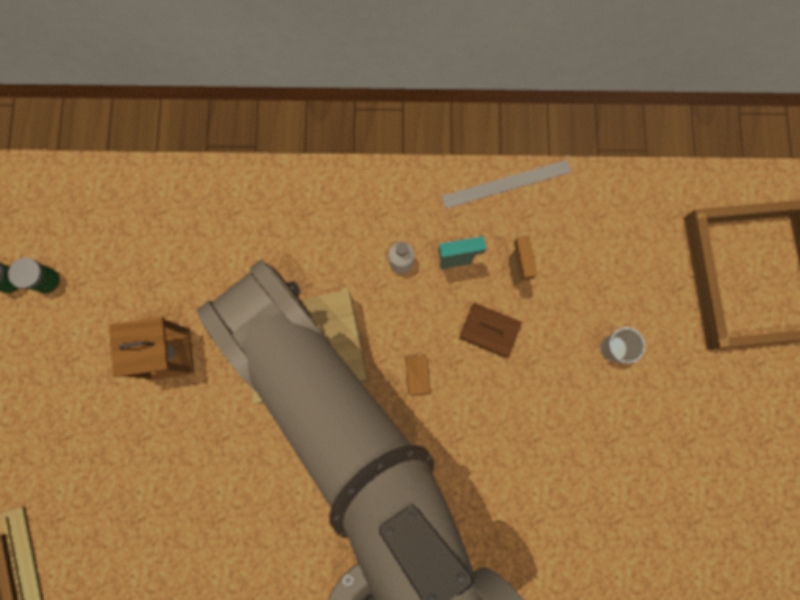

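```bash
python3 - <<'E'
from ov import *
b=cv2.convertScaleAbs(cv2.imread("pics/s9f.png"),alpha=1.8)[:,:,::-1]
crop(b,238,194,28,36,16,"pics/z9.png",2)
for zb in(.078,.081,.084): print(zb,[ (proj("side",L)+.5).round(1)[[2,3]].tolist() for L in panel_lines([.5515,.1836,zb],np.radians(12.3))[:4]])
E
```

```text
0.078 [[[247.8, 235.4], [250.2, 236.0]], [[247.3, 213.3], [249.7, 213.9]], [[244.6, 214.2], [250.7, 215.6]], [[244.4, 206.4], [250.5, 207.8]]]
0.081 [[[247.8, 234.7], [250.1, 235.2]], [[247.3, 212.5], [249.7, 213.1]], [[244.6, 213.4], [250.6, 214.9]], [[244.4, 205.6], [250.5, 207.1]]]
0.084 [[[247.8, 233.9], [250.1, 234.5]], [[247.2, 211.8], [249.7, 212.3]], [[244.6, 212.6], [250.6, 214.1]], [[244.3, 204.8], [250.5, 206.3]]]
```

View pics/z9.png

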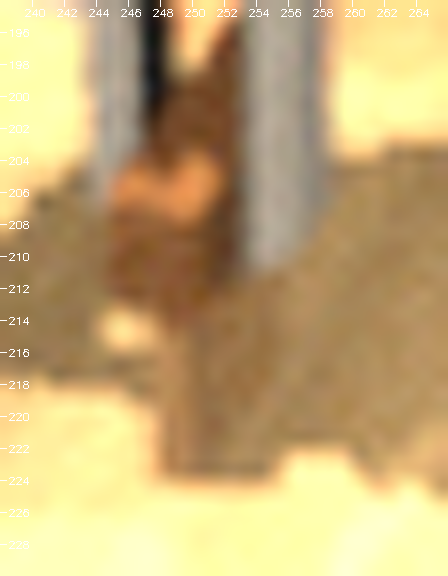

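By the image the lower edge is at about 83 mm, i.e. 42 mm below the roof top. I'll lower a further 7 mm.

```bash
python3 -m handwheel '[[[0,0,-0.01,0,0,0,1],[0,0,-0.02,0,0,0,1],[0,0,-0.03,0,0,0,1],[0,0,-0.035,0,0,0,1],[0,0,-0.035,0,0,0,1],[0,0,-0.035,0,0,0,1],[0,0,-0.035,0,0,0,1],[0,0,-0.035,0,0,0,1]]]'; python3 -m handwheel '[[[0,0,0,0,0,0,1],[0,0,0,0,0,0,1],[0,0,0,0,0,0,1],[0,0,0,0,0,0,1],[0,0,0,0,0,0,1],[0,0,0,0,0,0,1],[0,0,0,0,0,0,1],[0,0,0,0,0,0,1]]]'; python3 - <<'E'
from ov import *
b=vision.get_image("side")
o=env.observe();p=o["position"];print(p,o["wrist_force"],o["ft_torque"],o["dq"].round(4),o["opening"])
draw(cv2.convertScaleAbs(b,alpha=1.5),"pics/o10.png",[.5515,.1836,.0765],np.radians(12.3),0,0,225,170,50,70,10,5,[.5519,.1836,np.radians(12.3)])
E
```

```text
clock: 26.75
position: [0.5504, 0.184, 0.1613]
eef_rot: [-1.978, -2.441, 0.0]
wrist_force: [1.3, -0.2, -1.6]
opening: 0.213
clock: 27.75
position: [0.5504, 0.1839, 0.1613]
eef_rot: [-1.978, -2.441, 0.0]
wrist_force: [-0.5, 0.6, -1.6]
opening: 0.211
[0.5502834  0.18397758 0.16125854] [ 0.00462974  0.60678883 -1.17472147] [-0.10719924 -0.0967321   0.01928561] [ 0.0005 -0.0013 -0.0018  0.0011  0.0013 -0.0011  0.0016] 0.2118522958049243
```

View pics/o10.png

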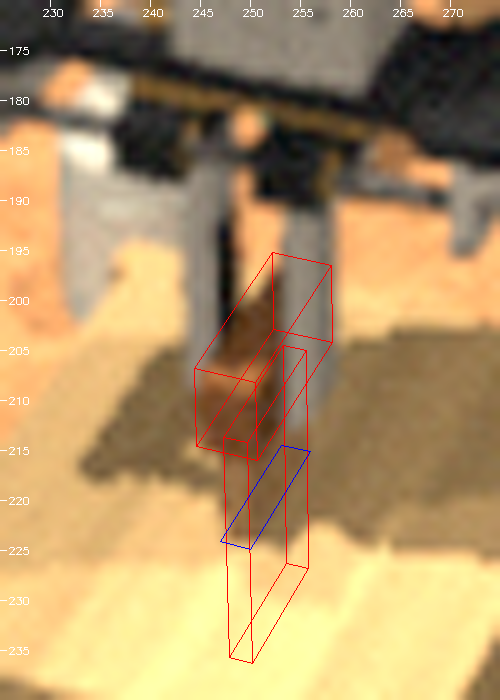

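The model with the lower edge at 76 mm now matches the picture. Wrist force equals the panel's weight (about −1.2 N), so it hangs free. Handing in.

```bash
python3 -c "
from workcell import order;print(order.job_done())"
```

```text
the job is handed in; nothing more can be done
None
```

The sanding block is off the roof and the panel is hanging in the slot. I handed the job in at about 28 s, with the gripper still holding it.

- **Sanding block:** I lifted it off and set it flat on the table to the right of the case, at about (0.50, −0.05). It touched down with about 5 N.
- **Panel:** I took the smaller wooden panel from the dark stand and lowered it through the slot. On the way in, the slot wall pushed it sideways with about 5 N. A correction of 1–2 mm in −x cleared this.
- **Last checks:** The tool was vertical, the joints were still and the grip opening was steady at 20 mm. The wrist force was about −1.2 N, which is the panel's weight alone, so nothing was pressing on the roof.
- **Bystanders:** The glue bottle, cup and lantern stood where they were in the last full top view, taken two short moves before the end.
- **Disagreement on height:** My two estimates of the blade's lower edge differ by about 5 mm. The side picture puts it at about 76 mm and the arm's own reading at about 71 mm. That is 49–54 mm of the 90 mm blade below the roof's upper face, or 39–44 mm below its underside, so about half either way.

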